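# Hold back the belt tensioner of the stirrer drive

### The arm

A 6-joint arm with a two-finger parallel gripper is mounted at the origin on the work surface. World frame = base frame: x ahead of the robot, y to its left, z up, the work surface at z = 0. Lengths are in m, angles in rad, forces in N, time in s.
With the tool pointing down it reaches from about 0.35 to 1 m from the base axis. Payload 7.1 kg.
Tool frame: the origin (TCP) lies between the finger pads; the fingertips stand 8 mm ahead of it and the grasp point (between the pads) lies 11 mm behind it; z points along the fingers, x is the direction in which the jaws open and shut, and the axes are right-handed (so a half turn about z gives the same grasp; the last joint's range is limited). The gripper opens to 85 mm and grips with 20 to 120 N. Pads are 22 mm wide; open, the fingers measure 114 mm over their backs; the gripper's body (76 mm by 85 mm) begins 54 mm behind the grasp point. The pads swing forward as they close: fully open they stand 13 mm farther back than shut.
Start: joints at [1.183, 0.423, 1.63, -0, 1.089, -0.019], TCP at [0.225, 0.583, 0.217] pointing down, gripper open.
Joint ranges: [-3, 3], [-0.9, 2.11], [0.09, 2.58], [-1.31, 4.45], [0.11, 2.69], [-2.54, 2.54]. Speed limits (rad/s): [2.39, 2.39, 3.01, 3.14, 3.14, 3.14].

### API

Orientations are given as a unit quaternion [w, x, y, z].
In Python, from workcell import env, vision gives the robot as it stands.
- The arm moves only by the tool play_rows, never from a script. Its argument "plan" is a list that holds one entry, the list of rows, each a list of 5 numbers: the closure, from -1 (fully open) to 1 (shut), then the shift along the tool's x, y, z in mm, then the turn about the tool's z in rad. A call has 1 to 20 rows; each row shifts and turns the commanded pose from where the row before left it, along the tool's axes as they then stand; what a row does not reach is not made up. A row lasts 1/10 s, in which the tool goes at most 50 mm and 8.59 degrees, less where a joint would pass 70% of its speed; a pose out of reach is approached as far as the arm can. A call with a gripper value outside its range is refused whole. The fingers move at their own pace and stop on an object; "squeeze" is the grip in N (left out, the last holds). Time passes only in rows, so rows that do not move let the fingers close. It gives the time, the measured TCP pose, the force and the opening at its end, in the units of the state.
- env.observe(): the state, without advancing time (a new reading comes with each control period).
- vision.snapshot(name): name is "side" or "top"; returns the picture (384x512x3 uint8, red, green, blue); there is no depth.
- vision.camera_params(name): a dict with "fovy" (degrees; the focal length in pixels is half the picture's height over the tangent of half this angle, whatever the lens; pixels are square), "cx", "cy" (the principal point, pixels), "T" (4x4, takes a point from camera to world coordinates). Camera axes: x right, y up, looking along -z (the intrinsics and any distortion apply to the point x, -y, -z); pixel columns grow to the right and rows downward; lengths in m; the calibration is good to about 2 mm. A picture is of the moment at which its call begins. camera_params takes no time and is no camera call.
- env.sign_off(): hands the job in, once; it reports no verdict.
The state is a dict: "clock": time; "joint_pos": joint angles; "qvel": joint speeds; "joint_torque": joint torques, N m; "ee_pos": TCP position; "tcp_rot": TCP orientation; "wrist_force": force on the tool from outside, world axes, zero at the start; "moment": the same for the moment, N m; "width": finger opening in m.
Only numpy, scipy, OpenCV 4.12 (cv2) and the standard library are available. Lean on these libraries where they do the work, as an engineer would, in place of code of your own. Each camera call takes 0.05 s, during which the arm holds its last target. There are 200 camera calls.

### The job

The belt of this stirrer drive is off and I am about to fit the new one: push its orange tensioner arm (the one with the red handle) back against its spring, past the last click of its ratchet and on well towards its rubber back stop, and hold it there for me. Go gently, the arm is printed plastic. You finish while still holding the arm back, not resting on its ratchet, and the jar, the bottle, the screwdriver and the spare roller stay where they are.

Things in the scene. Friction and masses are not known exactly. Their poses are not given: they have to be found in the camera images.
- drive: Stirrer drive: plywood deck 300 x 280 mm (x, y) on dark wooden rails, deck top 85 mm above the table; fixed, but placed and turned anew each time. Origin on the table under its middle, z up. In this frame: motor pulley 38 mm across at (75, -95) mm, stirrer pulley 70 mm across at (75, 95), tops 132 mm high; arm pivot (-10, -85); pawl housing x -79 to -113, y -85, top 107. No belt is on.
- tensioner (a joint): Angle of the tensioner arm, rad: 0 at rest, grows counter-clockwise from above as it is pushed back, rubber back stop at 0.64. Its spring takes 5 N at the handle at 0, 9 N at 0.6, up to 5 N more to lift the pawl over a tooth. Clicks at 0.12, 0.28 and 0.44 (last); let go, it springs back onto the last tooth passed, or to 0. Starts at 0 or caught on the first or second tooth.
- swing_arm: The whole swinging part: steel ratchet wheel 104 mm across, orange printed plastic arm 22 mm wide, aluminium idler block with steel roller, red handle. A push of up to 25 N or a squeeze of up to 15 N is safe; it cracks when the fingers' forces on it add up to over 40 N. Origin on the pivot axis at table height; x from pivot to handle, z up; the handle moves along +y as it is pushed back.
- handle (a point): Centre, half-way up, of the red round upright handle at the free end of the tensioner arm: 16 mm diameter, 60 mm tall, from 106 to 166 mm above the table, 140 mm from the pivot axis. Nothing within 45 mm of it stands higher than 130 mm above the table, except the handle itself.
- pivot (a point): Point on the pivot axis of the tensioner arm at the same height as the handle's centre, 136 mm above the table (the bolt head there ends at 125 mm).
- idler (a point): Middle of the steel idler roller on the arm's idler block, 30 mm across its flanges, top at 129 mm above the table, 105 mm from the pivot axis.
- pawl (a joint): Lift of the sprung brass pawl slider, m. About 0 = seated in the ratchet; it rises to about 0.004 as each tooth passes and snaps back to 0 at the click. It works by itself and need not be touched.
- pawl_nose (a point): Tip of the pawl, 92 mm above the table, where it meets the ratchet wheel.
- jar_mid (a point): Bystander: clear jar with red lid, 72 mm diameter, 95 mm tall, standing on the table beside the drive; the point is half-way up.
- bottle_mid (a point): Bystander: clear bottle with blue cap, 60 mm diameter, 150 mm tall, standing on the table beside the drive; the point is half-way up.
- screwdriver_grip (a point): Bystander: yellow-handled screwdriver, 190 mm long, lying on the table beyond the drive; the point is in its handle.
- spare_idler_mid (a point): Bystander: spare steel idler roller, 30 mm diameter, 15 mm high, standing on the deck; the point is half-way up.

How it is judged:
By the outcome, as a careful person would: the job done as asked, in the order asked, and still so for the second after the job is handed in, while the arm keeps its last pose, push and grip.
It also fails if it takes over 38 s, if anything falls off the work surface, if the arm or the gripper's body presses on something with over 40 N, if the wrist force passes 120 N, or if a joint passes its speed limit or range.

## Working session

There is one attempt and no reset: what is moved stays moved. The work goes in short steps, Python scripts to look and compute and a tool call to move; the robot and the scene stay as the last step left them, time stands still between calls to the robot, and variables do not carry over. Pictures are saved under pics/ and viewed, about 8 in all and at most 12, crops included, and the job is handed in when it is done.

Besides the shell and the picture viewer there is one more tool, called after "Request:" in YAML: its name, and indented under it one key for each argument. play_rows: Moves the arm, as the interface text tells. Its arguments: {"type":"object","properties":{"plan":{"type":"array"},"squeeze":{"type":"number"}},"required":["plan"]}

```bash
mkdir -p pics; ls; python3 - <<'E'
from workcell import env, vision
import cv2,numpy as np
for n in("side","top"):
    im=vision.snapshot(n); cv2.imwrite(f"pics/{n}0.png",im[:,:,::-1]); p=vision.camera_params(n); print(n,p)
print(env.observe())
E
```

```text
pics
side {'fovy': 52.1568687858759, 'cx': 249.9578767496261, 'cy': 196.96836291740922, 'T': array([[-0.97426183,  0.14384117, -0.17356153,  0.47613128],
       [-0.22537548, -0.60637064,  0.76257494,  0.66837738],
       [ 0.00444706,  0.78206417,  0.62318205,  0.60001978],
       [ 0.        ,  0.        ,  0.        ,  1.        ]])}
top {'fovy': 57.62039704439816, 'cx': 254.19323974079396, 'cy': 193.85904951154035, 'T': array([[ 0.02545598,  0.99338581, -0.1119671 ,  0.53241851],
       [-0.99943815,  0.02284695, -0.02452366,  0.02994334],
       [-0.02180335,  0.11252846,  0.99340926,  0.9272697 ],
       [ 0.        ,  0.        ,  0.        ,  1.        ]])}
{'clock': 0.1, 'joint_pos': array([ 1.18298909e+00,  4.23742885e-01,  1.63063061e+00, -1.99402299e-06,
        1.08862211e+00, -1.90116494e-02]), 'qvel': array([ 0.00226317, -0.00099897, -0.00162305, -0.00016971,  0.00028796,
        0.00094273]), 'joint_torque': array([ 2.12084183e-04, -5.58424723e+01, -2.82446122e+01, -9.97586312e-05,
        2.98758729e-03, -8.41427621e-07]), 'ee_pos': array([0.22509054, 0.58249212, 0.2161302 ]), 'tcp_rot': array([ 3.86330717e-04,  8.24769888e-01,  5.65468072e-01, -5.85509387e-04]), 'wrist_force': array([ 0.38451283, -0.43162922, -0.09288072]), 'moment': array([0.00344062, 0.03188891, 0.0008575 ]), 'width': 0.08558644751526122}
```

View pics/side0.png

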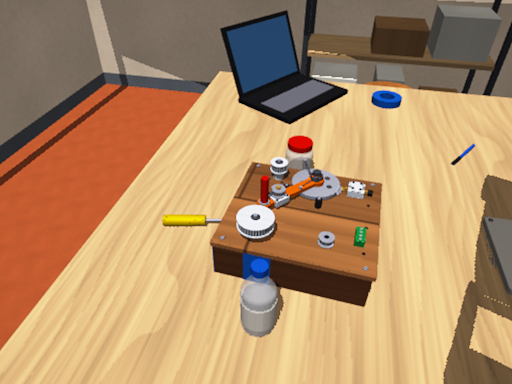

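View pics/top0.png

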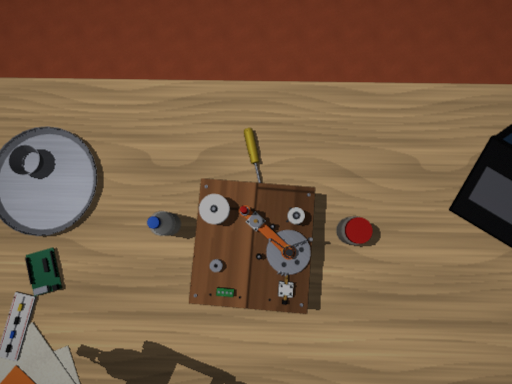

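Side view: the red handle stands at about (265,190), arm running to the pivot/ratchet at about (316,180), bottle cap at (260,268), jar lid (300,145). Top view: handle (244,210), pivot (289,252), stirrer pulley (214,209), motor pulley (296,216), pawl housing (286,289), bottle cap (154,222), spare roller (216,265).

```bash
cat > h.py <<'E'
import numpy as np, cv2
from workcell import env, vision
def ray(n,uv):
    p=vision.camera_params(n); f=192/np.tan(np.radians(p['fovy']/2)); T=p['T']
    d=T[:3,:3]@np.array([(uv[0]-p['cx'])/f,-(uv[1]-p['cy'])/f,-1]); return T[:3,3],d
def onz(n,uv,z):
    o,d=ray(n,uv); return o+d*(z-o[2])/d[2]
def tri(a,b):
    (o1,d1),(o2,d2)=ray("side",a),ray("top",b)
    s=np.linalg.lstsq(np.c_[d1,-d2],o2-o1,rcond=None)[0]
    p,q=o1+d1*s[0],o2+d2*s[1]; return (p+q)/2,np.linalg.norm(p-q)*1e3
def red(im,box,bgr=False):
    h=cv2.cvtColor(im,cv2.COLOR_RGB2HSV); m=((h[...,0]<4)|(h[...,0]>174))&(h[...,1]>190)&(h[...,2]>60)
    o=np.zeros_like(m); x0,x1,y0,y1=box; o[y0:y1,x0:x1]=m[y0:y1,x0:x1]; return o
E
python3 - <<'E'
from h import *
S=cv2.imread('pics/side0.png')[:,:,::-1].copy();T=cv2.imread('pics/top0.png')[:,:,::-1].copy()
for n,im,b in(("side",S,(250,285,165,215)),("top",T,(230,262,195,222))):
    y,x=np.nonzero(red(im,b)); print(n,len(x),x.min(),x.max(),y.min(),y.max(),x.mean(),y.mean())
    for r in range(y.min(),y.max()+1): print(r,x[y==r].min() if (y==r).any() else '',x[y==r].max()if (y==r).any() else '',end=' | ')
    print()
a=cv2.resize(S[140:300,200:400],None,fx=4,fy=4,interpolation=2)[:600]
b=cv2.resize(T[170:320,140:340],None,fx=4,fy=4,interpolation=2)
cv2.imwrite('pics/s1.png',a[:,:,::-1]);cv2.imwrite('pics/t1.png',b[:,:,::-1])
E
```

```text
side 185 261 268 176 202 264.0864864864865 188.77297297297298
176 263 266 | 177 262 268 | 178 261 268 | 179 261 268 | 180 261 268 | 181 261 267 | 182 261 267 | 183 261 267 | 184 261 267 | 185 261 267 | 186 261 267 | 187 261 267 | 188 261 267 | 189 261 267 | 190 261 267 | 191 261 267 | 192 261 267 | 193 261 267 | 194 261 267 | 195 261 267 | 196 261 267 | 197 261 267 | 198 261 267 | 199 261 267 | 200 261 267 | 201 261 266 | 202 262 265 | 
top 35 240 246 206 212 243.11428571428573 209.37142857142857
206 242 242 | 207 241 245 | 208 241 245 | 209 240 246 | 210 240 246 | 211 241 246 | 212 242 245 |
```

View pics/s1.png

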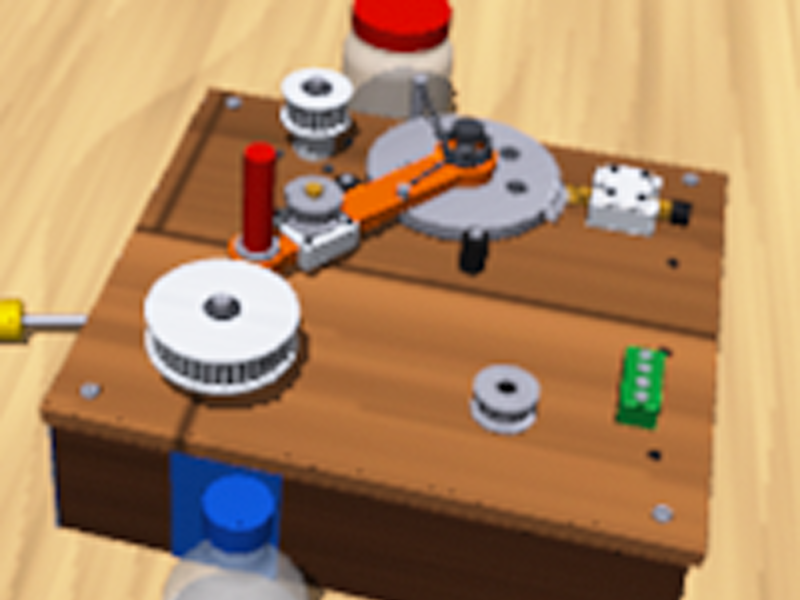

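View pics/t1.png

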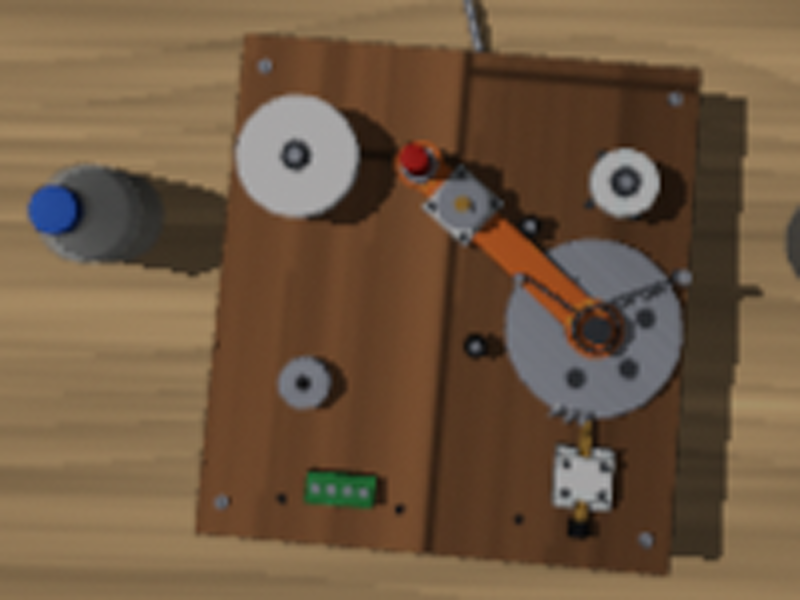

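Side crop: handle top (261,152) and foot (258,248), pivot bolt (467,130). Top crop: handle top (416,158), pivot (597,330), rest peg (530,225), back-stop peg (475,345), pulleys (295,154) and (625,181), bottle cap (55,210).

```bash
python3 - <<'E'
from h import *
t=lambda u,v:(140+u/4-.4,170+v/4-.4); s=lambda u,v:(200+u/4-.4,140+v/4-.4)
np.set_printoptions(precision=4,suppress=True)
H,e=tri((264.5,177.5),(243,209.1));print('handle top',H,e)
P,e=tri(s(467,125),t(597,330));print('pivot',P,e)
M,e=tri(s(317,85),t(625,181));print('motor',M,e)
R,e=tri(s(222,303),t(295,154));print('stir',R,e)
B,e=tri(s(238,497),t(52,209));print('bottle',B,e)
Mz=onz("top",t(625,181),.132);Rz=onz("top",t(295,154),.132);Pz=onz("top",t(597,330),.125)
yaw=np.arctan2(*(Rz-Mz)[:2][::-1])-np.pi/2
Rm=np.array([[np.cos(yaw),-np.sin(yaw)],[np.sin(yaw),np.cos(yaw)]])
o=(Mz+Rz)[:2]/2-Rm@[.075,0];print('yaw',yaw,'o',o,'dist',np.linalg.norm(Rz-Mz))
Pd=o+Rm@[-.010,-.085];print('pivot from drive',Pd,'ray',Pz)
Hz=onz("top",(243.1,209.4),.166);v=Hz[:2]-Pd;print('handle',Hz,'L',np.linalg.norm(v),'ang',np.arctan2(v[1],v[0]))
a0=np.arctan2(v[1],v[0])
for nm,uv in(('rest',t(530,225)),('back',t(475,345))):
    for z in(.095,.11,.12):
        q=onz("top",uv,z)[:2]-Pd;r=np.linalg.norm(q);print(nm,z,Rm.T@(q),r,np.arctan2(q[1],q[0])-a0)
for d in(0,.36,.5,.6): print(d,Pd+.14*np.array([np.cos(a0+d),np.sin(a0+d)]))
E
```

```text
handle top [0.584  0.0724 0.1653] 0.47296669211391135
pivot [ 0.4916 -0.0322  0.1249] 0.5587183219017287
motor [ 0.5756 -0.0467  0.1282] 1.7950282854317725
stir [0.5867 0.1425 0.1293] 1.2602225450968034
bottle [0.5515 0.2742 0.1512] 0.7395275160107819
yaw -0.05756260084403397 o [0.5068 0.0523] dist 0.1887976523689051
pivot from drive [ 0.4919 -0.032 ] ray [ 0.4919 -0.0321  0.125 ]
handle [0.5835 0.0721 0.166 ] L 0.13864473961213591 ang 0.8495034691306066
rest 0.095 [0.0566 0.0414] 0.07013254225868906 -0.2757921781207864
rest 0.11 [0.0563 0.0418] 0.07008941748419162 -0.26806307412664043
rest 0.12 [0.056  0.0421] 0.07006299612346145 -0.26290525189175706
back 0.095 [-0.0161  0.0682] 0.07004673681439032 0.8959361877949757
back 0.11 [-0.0152  0.0681] 0.06976297793520007 0.8828555020476291
back 0.12 [-0.0145  0.068 ] 0.06958048153851175 0.874076747133148
0 [0.5844 0.0731]
0.36 [0.5414 0.099 ]
0.5 [0.5227 0.1046]
0.6 [0.5089 0.107 ]
```

```bash
cat >> h.py <<'E'
from scipy.spatial.transform import Rotation as Ro
P=np.array([.4918,-.0321]); A0=.8485; L=.14
def target(th,push):   # push = how far TCP centre is ahead of handle (mm)
    a=A0+th; d=np.array([-np.sin(a),np.cos(a)])
    return P+L*np.array([np.cos(a),np.sin(a)])+d*push/1e3, a+np.pi/2-np.pi
def togo(th,push,z):
    s=env.observe(); q=s['tcp_rot']; R=Ro.from_quat(q[[1,2,3,0]]).as_matrix()
    t,x=target(th,push); d=R.T@(np.r_[t,z]-s['ee_pos'])*1e3
    cur=np.arctan2(R[1,0],R[0,0]); tw=-((x-cur+np.pi)%(2*np.pi)-np.pi)
    print('t',s['clock'],'ee',s['ee_pos'].round(4),'F',s['wrist_force'].round(2),'w',round(s['width'],4),'togo mm',d.round(1),'turn',round(tw,3),'J',s['joint_pos'].round(2),'x ang',round(cur,3))
E
python3 -c "
from h import *
togo(0,15,.216)"
```

```text
t 0.1 ee [0.2251 0.5825 0.2161] F [ 0.38 -0.43 -0.09] w 0.0856 togo mm [-340.6  504.7    0.6] turn 1.924 J [ 1.18  0.42  1.63 -0.    1.09 -0.02] x ang 1.202
```

Request:
play_rows:
  plan:
    - [[-1,-17,25,0,0],[-1,-17,25,0,0],[-1,-17,25,0,0],[-1,-17,25,0,0],[-1,-17,25,0,0],[-1,-17,25,0,0],[-1,-17,25,0,0],[-1,-17,25,0,0],[-1,-17,25,0,0],[-1,-17,25,0,0],[-1,-17,25,0,0],[-1,-17,25,0,0],[-1,-17,25,0,0],[-1,-17,25,0,0],[-1,-17,25,0,0],[-1,-17,25,0,0],[-1,-17,25,0,0],[-1,-17,25,0,0],[-1,-17,25,0,0],[-1,-17,25,0,0]]

```text
clock: 2.1
ee_pos: [0.5694, 0.0844, 0.2165]
tcp_rot: [-0.0, 0.825, 0.565, -0.0]
wrist_force: [0.8, -0.0, -0.9]
width: 0.0855
```

Request:
play_rows:
  plan:
    - [[-1,0,0,0,0.12],[-1,0,0,0,0.12],[-1,0,0,0,0.12],[-1,0,0,0,0.12],[-1,0,0,0,0.12],[-1,0,0,0,0.12],[-1,0,0,0,0.12],[-1,0,0,0,0.12],[-1,0,0,0,0.12],[-1,0,0,0,0.12],[-1,0,0,0,0.12],[-1,0,0,0,0.12],[-1,0,0,0,0.12],[-1,0,0,0,0.12],[-1,0,0,0,0.12],[-1,0,0,0,0.12],[-1,0,0,0,0]]

```text
clock: 3.8
ee_pos: [0.5688, 0.0856, 0.2165]
tcp_rot: [0.0, 0.936, -0.352, -0.0]
wrist_force: [-0.3, -0.3, -0.4]
width: 0.0854
```

```bash
python3 -c "
from h import *
togo(0,15,.142)"
```

```text
t 3.8 ee [0.5688 0.0856 0.2165] F [-0.26 -0.31 -0.41] w 0.0854 togo mm [ 5.  -0.8 74.5] turn 0.003 J [0.13 0.35 1.74 0.   1.05 0.85] x ang -0.719
```

Request:
play_rows:
  plan:
    - [[-1,0,0,10,0],[-1,0,0,10,0],[-1,0,0,10,0],[-1,0,0,10,0],[-1,0,0,10,0],[-1,0,0,10,0],[-1,0,0,8,0],[-1,0,0,6,0],[-1,0,0,0,0]]

```text
clock: 4.7
ee_pos: [0.5686, 0.0855, 0.1419]
tcp_rot: [0.0, 0.936, -0.351, -0.001]
wrist_force: [-0.0, -0.7, -0.5]
width: 0.0857
```

```bash
python3 -c "
from h import *
togo(0,30,.142)
S=vision.snapshot('side');T=vision.snapshot('top')
a=cv2.resize(S[90:290,160:400],None,fx=2,fy=2,interpolation=2);b=cv2.resize(T[130:330,160:320],None,fx=2,fy=2,interpolation=2)
cv2.imwrite('pics/c2.png',np.hstack([a,b])[:,:,::-1])"
```

```text
t 4.7 ee [0.5686 0.0855 0.1419] F [-0.03 -0.66 -0.54] w 0.0857 togo mm [-9.8 -1.  -0.1] turn 0.004 J [ 0.13  0.45  1.79 -0.    0.9   0.85] x ang -0.718
```

View pics/c2.png

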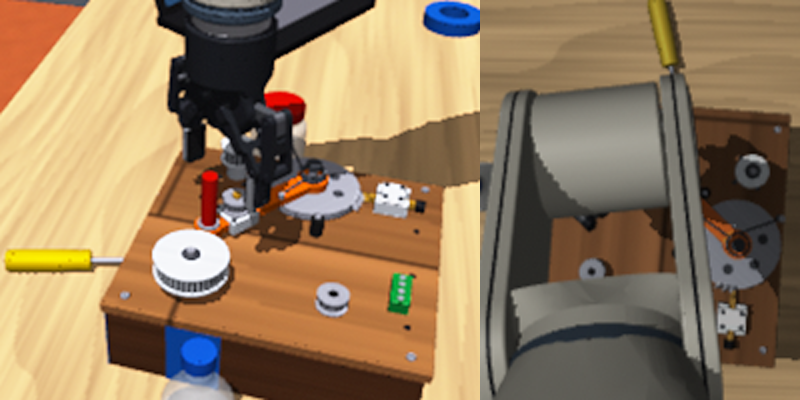

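The view shows the red handle (crop 209,200) between the two fingers (tips about crop (190,158) and (265,205)). I check those against projections of the expected tip positions.

```bash
python3 -c "
from h import *
p=vision.camera_params('side');f=192/np.tan(np.radians(p['fovy']/2));Ti=np.linalg.inv(p['T'])
for q in [(.601,.057,.147),(.536,.114,.147),(.601,.057,.134),(.536,.114,.134),(.607,.052,.147),(.531,.119,.147),(.584,.0727,.166)]:
  c=Ti@np.r_[q,1];u=p['cx']+f*c[0]/-c[2];v=p['cy']-f*c[1]/-c[2];print(q,(u-160)*2,(v-90)*2)"
```

```text
(0.601, 0.057, 0.147) 194.29944769387237 178.90252893520415
(0.536, 0.114, 0.147) 250.758325425458 224.37744025076188
(0.601, 0.057, 0.134) 194.09145049707286 189.51606885866147
(0.536, 0.114, 0.134) 249.90244647706936 235.28489349148606
(0.607, 0.052, 0.147) 189.43266442332032 175.1791717747546
(0.531, 0.119, 0.147) 255.35811548563936 228.5867820238165
(0.584, 0.0727, 0.166) 208.65127758618746 174.587263930615
```

```bash
python3 -c "
from h import *
S=vision.snapshot('side')
cv2.imwrite('pics/c3.png',cv2.resize(S[130:220,230:330],None,fx=6,fy=6,interpolation=2)[:,:,::-1])"
```

```text
(no output)
```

View pics/c3.png

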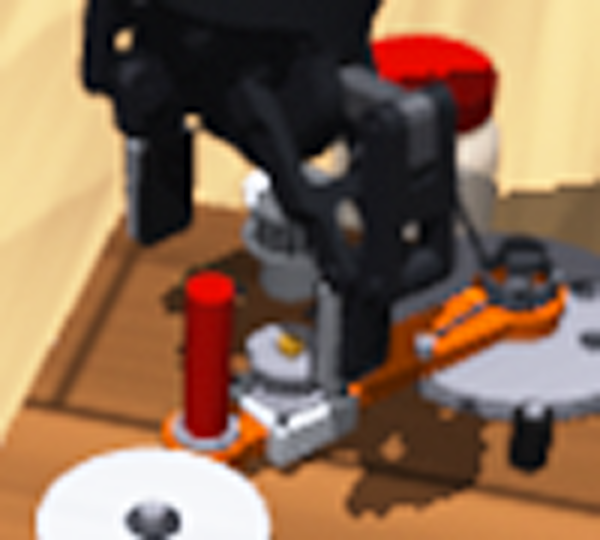

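Fingertips appear at full-image (256.6,170.5) and (289,196), i.e. about 15–20 mm higher than assumed (about z 0.165). I lower by 20 mm and re-check.

Request:
play_rows:
  plan:
    - [[-1,0,0,5,0],[-1,0,0,5,0],[-1,0,0,5,0],[-1,0,0,5,0],[-1,0,0,0,0]]

```text
clock: 5.35
ee_pos: [0.5685, 0.0855, 0.1219]
tcp_rot: [0.0, 0.936, -0.351, -0.001]
wrist_force: [-0.7, -0.4, 0.4]
width: 0.0853
```

```bash
python3 -c "
from h import *
togo(0,30,.12)
S=vision.snapshot('side')
cv2.imwrite('pics/c4.png',cv2.resize(S[130:220,230:330],None,fx=6,fy=6,interpolation=2)[:,:,::-1])"
```

```text
t 5.35 ee [0.5685 0.0855 0.1219] F [-0.68 -0.38  0.44] w 0.0853 togo mm [-9.8 -1.1  1.9] turn 0.004 J [ 0.13  0.48  1.81 -0.    0.86  0.85] x ang -0.718
```

View pics/c4.png

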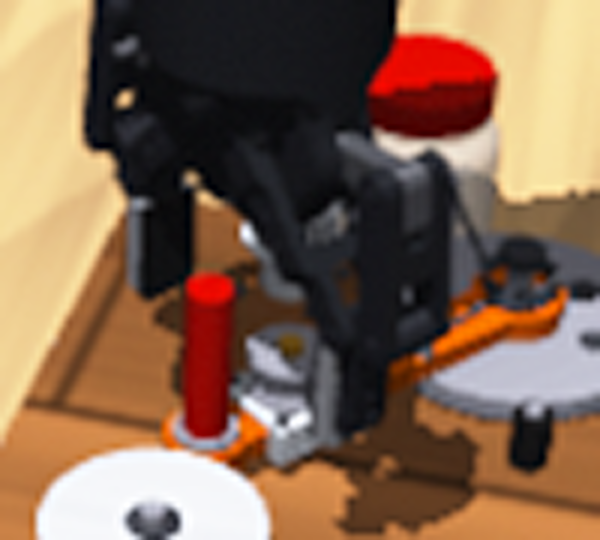

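```bash
python3 -c "
from h import *
p=vision.camera_params('side');f=192/np.tan(np.radians(p['fovy']/2));Ti=np.linalg.inv(p['T'])
x=np.array([.753,-.658]);y=np.array([-.658,-.753]);t=np.array([.5685,.0855])
for z in (.14,.15,.16):
 for a in(43,57,-43,-57):
  for b in(-11,11):
   c=Ti@np.r_[t+x*a/1e3+y*b/1e3,z,1];print(z,a,b,np.round([(p['cx']+f*c[0]/-c[2]-230)*6,(p['cy']-f*c[1]/-c[2]-130)*6]))"
```

```text
0.14 43 -11 [136. 326.]
0.14 43 11 [189. 303.]
0.14 57 -11 [111. 305.]
0.14 57 11 [164. 283.]
0.14 -43 -11 [303. 464.]
0.14 -43 11 [358. 437.]
0.14 -57 -11 [332. 488.]
0.14 -57 11 [388. 461.]
0.15 43 -11 [136. 301.]
0.15 43 11 [190. 278.]
0.15 57 -11 [111. 281.]
0.15 57 11 [165. 258.]
0.15 -43 -11 [304. 438.]
0.15 -43 11 [360. 412.]
0.15 -57 -11 [334. 463.]
0.15 -57 11 [390. 435.]
0.16 43 -11 [136. 276.]
0.16 43 11 [191. 253.]
0.16 57 -11 [111. 256.]
0.16 57 11 [165. 233.]
0.16 -43 -11 [306. 413.]
0.16 -43 11 [363. 386.]
0.16 -57 -11 [336. 437.]
0.16 -57 11 [393. 410.]
```

Tips match z≈0.148 (open fingers stand well behind the TCP). I lower 8 mm more and approach contact.

Request:
play_rows:
  plan:
    - [[-1,0,0,4,0],[-1,0,0,4,0],[-1,-3,0,0,0],[-1,-3,-1,0,0],[-1,-3,0,0,0],[-1,-2,0,0,0],[-1,0,0,0,0]]

```text
clock: 6.1
ee_pos: [0.5612, 0.0938, 0.115]
tcp_rot: [0.0, 0.936, -0.351, 0.0]
wrist_force: [-0.2, 0.3, -0.6]
width: 0.0854
```

Request:
play_rows:
  plan:
    - [[-1,-2,0,0,0],[-1,-1,0,0,0],[-1,-1,0,0,0],[-1,0,0,0,0]]

```text
clock: 6.5
ee_pos: [0.5586, 0.0961, 0.1149]
tcp_rot: [0.0, 0.936, -0.351, 0.0]
wrist_force: [-0.1, -0.7, 0.3]
width: 0.0857
```

```bash
python3 -c "
from h import *
togo(0,34.8,.114)"
```

```text
t 6.5 ee [0.5586 0.0961 0.1149] F [-0.06 -0.73  0.3 ] w 0.0857 togo mm [-0.1  0.3  0.9] turn 0.004 J [ 0.15  0.48  1.83 -0.    0.84  0.87] x ang -0.718
```

Nominal contact is reached with no force yet; I push on along the arc in small steps.

Request:
play_rows:
  plan:
    - [[-1,-2,0.5,0,-0.014],[-1,-2,0.5,0,-0.014],[-1,0,0,0,0]]

```text
clock: 6.8
ee_pos: [0.5559, 0.0971, 0.1149]
tcp_rot: [0.0, 0.941, -0.338, 0.001]
wrist_force: [5.7, -6.9, -3.6]
width: 0.0855
```

Request:
play_rows:
  plan:
    - [[-1,-2,0.5,0,-0.014],[-1,-2,0.5,0,-0.014],[-1,0,0,0,0]]

```text
clock: 7.1
ee_pos: [0.5523, 0.0988, 0.1149]
tcp_rot: [0.0, 0.946, -0.325, 0.001]
wrist_force: [6.5, -6.5, -3.7]
width: 0.0854
```

Request:
play_rows:
  plan:
    - [[-1,-2,0.5,0,-0.014],[-1,-2,0.5,0,-0.014]]

```text
clock: 7.3
ee_pos: [0.5489, 0.1003, 0.1149]
tcp_rot: [0.0, 0.95, -0.311, 0.002]
wrist_force: [7.1, -7.8, -4.7]
width: 0.0851
```

Request:
play_rows:
  plan:
    - [[-1,-2,0.5,0,-0.014],[-1,-2,0.5,0,-0.014]]

```text
clock: 7.5
ee_pos: [0.5451, 0.1019, 0.1149]
tcp_rot: [0.0, 0.955, -0.298, 0.002]
wrist_force: [7.4, -7.7, -4.6]
width: 0.0851
```

```bash
python3 -c "
from h import *
togo(.114,34.8,.114)"
```

```text
t 7.5 ee [0.5451 0.1019 0.1149] F [ 7.41 -7.68 -4.64] w 0.0851 togo mm [-2.   0.4  0.8] turn 0.003 J [ 0.16  0.46  1.86 -0.    0.82  0.77] x ang -0.605
```

Request:
play_rows:
  plan:
    - [[-1,-2,0.5,0,-0.014]]

```text
clock: 7.6
ee_pos: [0.5433, 0.1026, 0.1149]
tcp_rot: [0.0, 0.957, -0.291, 0.002]
wrist_force: [8.3, -7.1, -5.5]
width: 0.0851
```

Request:
play_rows:
  plan:
    - [[-1,-2,0.5,0,-0.014]]

```text
clock: 7.7
ee_pos: [0.5411, 0.1036, 0.115]
tcp_rot: [-0.0, 0.959, -0.285, 0.001]
wrist_force: [5.1, -4.7, -2.0]
width: 0.0854
```

Request:
play_rows:
  plan:
    - [[-1,-2,0.5,0,-0.014]]

```text
clock: 7.8
ee_pos: [0.5391, 0.1045, 0.115]
tcp_rot: [-0.0, 0.961, -0.278, 0.001]
wrist_force: [4.8, -4.5, -3.5]
width: 0.0854
```

Request:
play_rows:
  plan:
    - [[-1,-2,0.5,0,-0.014]]

```text
clock: 7.9
ee_pos: [0.5373, 0.105, 0.115]
tcp_rot: [-0.0, 0.963, -0.271, 0.002]
wrist_force: [7.0, -6.3, -5.4]
width: 0.0856
```

Request:
play_rows:
  plan:
    - [[-1,-2,0.5,0,-0.014]]

```text
clock: 8.0
ee_pos: [0.5355, 0.1056, 0.115]
tcp_rot: [-0.0, 0.964, -0.264, 0.002]
wrist_force: [8.6, -6.2, -5.6]
width: 0.0853
```

Request:
play_rows:
  plan:
    - [[-1,-2,0.5,0,-0.014]]

```text
clock: 8.1
ee_pos: [0.5336, 0.1061, 0.115]
tcp_rot: [-0.0, 0.966, -0.258, 0.002]
wrist_force: [8.5, -8.2, -7.0]
width: 0.0854
```

```bash
python3 -c "
from h import *
togo(.2,34.8,.114)"
```

```text
t 8.1 ee [0.5336 0.1061 0.115 ] F [ 8.46 -8.22 -6.96] w 0.0854 togo mm [-2.1  0.7  1. ] turn 0.001 J [ 0.18  0.45  1.88 -0.    0.81  0.7 ] x ang -0.521
```

First click came at about 0.13 rad from the start, so the arm began at 0 (agrees with the peg geometry). Next clicks expected at 0.28 and 0.44.

Request:
play_rows:
  plan:
    - [[-1,-2,0.6,0,-0.014],[-1,-2,0.6,0,-0.014],[-1,-2,0.6,0,-0.014],[-1,-2,0.6,0,-0.014]]

```text
clock: 8.5
ee_pos: [0.5261, 0.1082, 0.115]
tcp_rot: [-0.0, 0.973, -0.23, 0.002]
wrist_force: [10.3, -4.8, -9.1]
width: 0.0855
```

Request:
play_rows:
  plan:
    - [[-1,-2,0.6,0,-0.014]]

```text
clock: 8.6
ee_pos: [0.5242, 0.1086, 0.115]
tcp_rot: [-0.0, 0.975, -0.224, 0.003]
wrist_force: [10.4, -4.7, -8.8]
width: 0.0854
```

Request:
play_rows:
  plan:
    - [[-1,-2,0.6,0,-0.014]]

```text
clock: 8.7
ee_pos: [0.5222, 0.109, 0.115]
tcp_rot: [-0.001, 0.976, -0.217, 0.003]
wrist_force: [11.0, -4.2, -8.4]
width: 0.0856
```

Request:
play_rows:
  plan:
    - [[-1,-2,0.6,0,-0.014]]

```text
clock: 8.8
ee_pos: [0.5202, 0.1094, 0.1151]
tcp_rot: [-0.001, 0.978, -0.21, 0.003]
wrist_force: [7.0, -2.2, -1.9]
width: 0.0854
```

Request:
play_rows:
  plan:
    - [[-1,-2,0.6,0,-0.014]]

```text
clock: 8.9
ee_pos: [0.5178, 0.11, 0.1152]
tcp_rot: [-0.001, 0.979, -0.203, 0.002]
wrist_force: [9.0, -1.6, -5.6]
width: 0.0852
```

Request:
play_rows:
  plan:
    - [[-1,-2,0.5,0,-0.014],[-1,-2,0.5,0,-0.014]]

```text
clock: 9.1
ee_pos: [0.5141, 0.1106, 0.1152]
tcp_rot: [-0.001, 0.982, -0.189, 0.003]
wrist_force: [10.5, -2.2, -7.4]
width: 0.0857
```

```bash
python3 -c "
from h import *
togo(.34,34.8,.114)"
```

```text
t 9.1 ee [0.5141 0.1106 0.1152] F [10.45 -2.21 -7.39] w 0.0857 togo mm [-2.3  0.7  1.2] turn 0.002 J [ 0.19  0.42  1.92 -0.    0.79  0.57] x ang -0.381
```

Request:
play_rows:
  plan:
    - [[-1,-2,0.6,0,-0.014],[-1,-2,0.6,0,-0.014],[-1,-2,0.6,0,-0.014],[-1,-2,0.6,0,-0.014],[-1,-2,0.6,0,-0.014]]

```text
clock: 9.6
ee_pos: [0.5046, 0.1115, 0.1154]
tcp_rot: [-0.001, 0.988, -0.155, 0.004]
wrist_force: [12.8, -2.0, -7.1]
width: 0.0852
```

Request:
play_rows:
  plan:
    - [[-1,-2,0.6,0,-0.014]]

```text
clock: 9.7
ee_pos: [0.5026, 0.1116, 0.1154]
tcp_rot: [-0.001, 0.989, -0.148, 0.004]
wrist_force: [12.7, -1.3, -9.3]
width: 0.0855
```

Request:
play_rows:
  plan:
    - [[-1,-2,0.6,0,-0.014]]

```text
clock: 9.8
ee_pos: [0.5007, 0.1117, 0.1155]
tcp_rot: [-0.001, 0.99, -0.141, 0.004]
wrist_force: [13.7, -1.1, -8.6]
width: 0.0855
```

Request:
play_rows:
  plan:
    - [[-1,-2,0.6,0,-0.014]]

```text
clock: 9.9
ee_pos: [0.4987, 0.1118, 0.1155]
tcp_rot: [-0.001, 0.991, -0.134, 0.004]
wrist_force: [14.3, 0.3, -10.4]
width: 0.0852
```

Request:
play_rows:
  plan:
    - [[-1,-2,0.5,0,-0.014]]

```text
clock: 10.0
ee_pos: [0.4962, 0.1118, 0.1156]
tcp_rot: [-0.001, 0.992, -0.127, 0.004]
wrist_force: [9.4, 1.6, -3.1]
width: 0.0854
```

Request:
play_rows:
  plan:
    - [[-1,-2,0.5,0,-0.014],[-1,-2,0.5,0,-0.014]]

```text
clock: 10.2
ee_pos: [0.4917, 0.1121, 0.1157]
tcp_rot: [-0.001, 0.994, -0.113, 0.003]
wrist_force: [8.2, 0.1, -4.3]
width: 0.0853
```

```bash
python3 -c "
from h import *
togo(.57,34.8,.115)"
```

```text
t 10.2 ee [0.4917 0.1121 0.1157] F [ 8.2   0.15 -4.32] w 0.0853 togo mm [-12.6   3.4   0.6] turn -0.074 J [0.2  0.4  1.97 0.   0.77 0.43] x ang -0.227
```

Third click passed at about 0.45. Now on to about 0.57.

Request:
play_rows:
  plan:
    - [[-1,-2,0.5,0,-0.014],[-1,-2,0.5,0,-0.014],[-1,-2,0.5,0,-0.014]]

```text
clock: 10.5
ee_pos: [0.4855, 0.112, 0.1156]
tcp_rot: [-0.001, 0.996, -0.092, 0.003]
wrist_force: [9.5, 1.7, -5.1]
width: 0.0854
```

Request:
play_rows:
  plan:
    - [[-1,-2,0.5,0,-0.014],[-1,-2,0.5,0,-0.014],[-1,0,0,0,0],[-1,0,0,0,0],[-1,0,0,0,0]]

```text
clock: 11.0
ee_pos: [0.4815, 0.1118, 0.1157]
tcp_rot: [-0.001, 0.997, -0.079, 0.003]
wrist_force: [9.7, 2.5, -5.2]
width: 0.0854
```

```bash
python3 -c "
from h import *
togo(.57,34.8,.115)
S=vision.snapshot('side');T=vision.snapshot('top')
y,x=np.nonzero(red(S,(240,330,165,240)));print(len(x),x.min(),x.max(),y.min(),y.max())
a=cv2.resize(S[110:310,160:400],None,fx=2,fy=2,interpolation=2);b=cv2.resize(T[130:330,160:320],None,fx=2,fy=2,interpolation=2)
cv2.imwrite('pics/c5.png',np.hstack([a,b])[:,:,::-1])"
```

```text
t 11.0 ee [0.4815 0.1118 0.1157] F [ 9.65  2.52 -5.18] w 0.0854 togo mm [-2.8  0.7  0.6] turn -0.005 J [0.2  0.39 1.99 0.   0.76 0.36] x ang -0.157
207 293 302 191 218
```

View pics/c5.png

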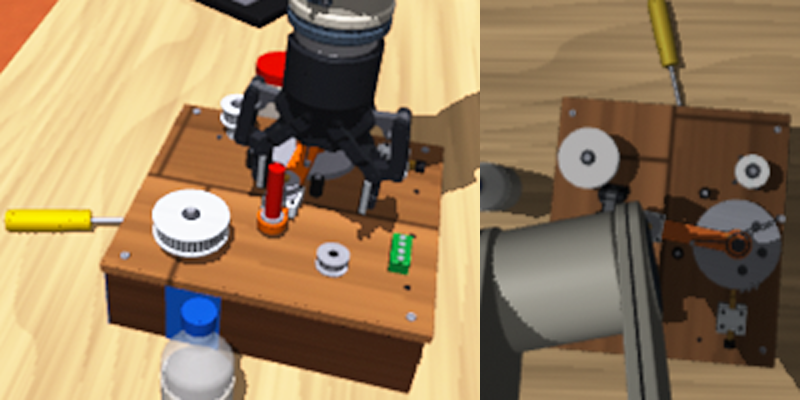

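Side: the handle (crop 275,200) sits against the far finger, arm now pointing at the camera, spare roller, bottle and screwdriver where they were. Top: arm clear of the back-stop peg. Measuring the angle now.

```bash
python3 -c "
from h import *
q=onz('side',(298,192.6),.166)[:2];v=q-P;print(q,np.linalg.norm(v),'theta',np.arctan2(v[1],v[0])-A0)
s=env.observe();R=Ro.from_quat(s['tcp_rot'][[1,2,3,0]]).as_matrix();print('handle in tool xy mm',(R.T@(np.r_[q,.136]-s['ee_pos']))*1e3)
S=vision.snapshot('side');S0=cv2.cvtColor(cv2.imread('pics/side0.png'),4)
for n,(x0,x1,y0,y1) in dict(bottle=(235,285,255,335),driver=(160,208,210,230),roller=(315,338,230,250)).items(): print(n,np.abs(S[y0:y1,x0:x1].astype(int)-S0[y0:y1,x0:x1]).mean())"
```

```text
[0.51561527 0.10498577] 0.13913904725851683 theta 0.5502877371225514
handle in tool xy mm [ 34.88199939   1.34823701 -20.12317394]
bottle 14.472333333333333
driver 13.13125
roller 16.344202898550726
```

Request:
play_rows:
  plan:
    - [[-1,-2,0.5,0,-0.014],[-1,-1.5,0.5,0,-0.011],[-1,0,0,0,0],[-1,0,0,0,0],[-1,0,0,0,0]]

```text
clock: 11.65
ee_pos: [0.478, 0.1114, 0.1157]
tcp_rot: [-0.001, 0.998, -0.066, 0.004]
wrist_force: [9.2, 2.2, -4.5]
width: 0.0858
```

```bash
python3 -c "
from h import *
togo(.575,34.8,.115)
S=vision.snapshot('side');y,x=np.nonzero(red(S,(240,330,165,240)));print(x.min(),x.max(),y.min(),y.max())
q=onz('side',((x.min()+x.max())/2+.5,y.min()+1.6),.166)[:2];v=q-P;print(q,np.linalg.norm(v),'theta',np.arctan2(v[1],v[0])-A0)
S0=cv2.imread('pics/side0.png')[:,:,::-1]
g=lambda i,b:np.float32(cv2.cvtColor(np.ascontiguousarray(i[b[2]:b[3],b[0]:b[1]]),cv2.COLOR_RGB2GRAY))
for n,b in dict(bottle=(235,285,255,335),driver=(155,215,205,235),roller=(310,342,226,254),jar=(286,316,134,152)).items(): print(n,cv2.phaseCorrelate(g(S0,b),g(S,b)))
"
```

```text
t 11.65 ee [0.478  0.1114 0.1157] F [ 9.18  2.21 -4.53] w 0.0858 togo mm [-0.1 -0.1  0.7] turn 0.015 J [0.2  0.38 2.   0.   0.76 0.34] x ang -0.132
295 304 192 219
[0.51173033 0.10706818] 0.14058804920971962 theta 0.5800531022883157
bottle ((-0.026692509843361023, 0.013964215880008624), 0.9980000821352005)
driver ((-0.06968876058391871, -0.005854118656296592), 0.9811867150995467)
roller ((0.017079802431384294, -0.0728211686725917), 0.9583767669896285)
jar ((0.7106066996096789, 0.9364092263035761), 0.3188414670802929)
```

```bash
python3 -c "
from workcell import env
print(env.sign_off())"
```

```text
the job is handed in; nothing more can be done
None
```

The tensioner arm is pushed back to about 0.58 rad and the gripper is still holding it there. That is past the last click at 0.44, with about 0.06 rad left before the rubber stop. The job was handed in at 11.65 s of robot time.

I put the fully open fingers around the handle and pushed it along its arc with one pad, without squeezing.

- **Clicks:** the force dropped three times, at about 0.13, 0.285 and 0.45 rad, which matches an arm that started at 0.
- **Force:** the highest wrist-force reading was about 18 N, and it was about 10.5 N while holding. It never rose as if touching the stop.
- **Angle:** the side camera gave 0.580 rad and the gripper's position gave about 0.575.
- **Bystanders:** the bottle, screwdriver and spare roller had moved less than 0.1 pixel in the side view.

**What did not match or could not be checked:**
- **Jar:** the last image comparison for it was not reliable because the gripper partly hid it. No move went near it and I felt no unexpected contact.
- **Fingertip height:** the open fingertips stood about 20 mm higher than I had assumed, so I lowered the gripper after checking the pictures.

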